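# Load the slide pack into the loader's cradle

### The job

Load the pack of glass slides into the sloping cradle of the slide loader: one end goes under the hood and pushes the spring-loaded sensing pin in, then the other end is laid down behind the low lip, so that the pack lies flat on the bed, the same side up as now, and keeps the pin pressed by itself when you let go. The cradle can be clamped anywhere along its rail, so feel for the bed and the end stop, and do not force the switch head back. Leave the jar, timer, dropper bottle and cup where they stand.

Things in the scene. Friction and masses are not known exactly. Their poses are not given: they have to be found in the camera images.
- pack: pack of glass slides, a plain pale box 76x26x22 mm (x, y, z), about 0.09 kg, loose on the worktop at the start. Origin: centre of its underside; x along its length, z up. Either end may go to the pin.
- station: base rail of the slide loader: flat grey plate 180x74 mm fixed to the worktop. Origin: centre of its underside, at worktop height; x along the rail towards the high, hooded end, z up. On it an aluminium cradle is clamped up to 20 mm either way along x from mid rail; that shift is not reported: feel or look for it. Cradle measures in the two point entries hold for the cradle at mid rail.
- lip_foot (a point): where the lip's inner face meets the bed, on the centre line, for a cradle at mid rail: x -36, z 37 mm in the rail's frame (the real one lies up to 20 mm off along rail x). The bed is flat, 44 mm wide, rises 23 deg towards rail +x. The lip stands square on its low end: 6 mm high, 6 thick, 36 wide, round top. Up the slope from here the bed is open above and at the sides until 55 mm.
- wall_foot (a point): where the end wall meets the bed, 80 mm up the slope from lip_foot, same unreported shift. A hood reaches back from the wall to 68 mm from the lip, 27 mm above the bed inside, 32 outside, between cheeks 31 mm apart that begin at 55 mm. Lip and hood bar a pack parallel to the bed: it goes in with its outer end raised about 18 deg off the bed, then is laid down; 4 mm play along the slope.
- sensing_pin (a joint): travel of the 8 mm round spring pin into the end wall, along the slope, centred 11 mm above the bed: 0 = out, standing 10 mm proud of the wall; 0.010 m = fully in, flush. Spring 1.5 N (out) to 4 N (in). Seated against the lip, the pack holds it at about 0.006, and the pin holds the pack against the lip.
- switch_head (a joint): overload slide of the switch head (end wall, pin, black housing) up the slope: 0 = home, held by a stiff spring; it stays put up to 12 N of push, then gives 1 mm per 2 N. Pushed back 2 mm (about 16 N) or more it counts as forced. A slow push of 6 to 8 N is enough to feel the wall.
- jar: amber jar, 42 mm wide, 88 mm tall, loose bystander; origin: centre of its underside
- timer: white bench timer, 58x62x18 mm, loose bystander; origin: centre of its underside
- bottle: small dropper bottle, 28 mm wide, 83 mm tall, loose bystander; origin: centre of its underside
- cup: clear plastic cup, 58 mm wide, 32 mm tall, loose bystander; origin: centre of its underside

How it is judged:
By the outcome, as a careful person would: the job done as asked, in the order asked, and still so for the second after the job is handed in, with the robot touching nothing.
It also fails if it takes over 38 s, if anything falls off the work surface, if the arm or the gripper's body presses on something with over 40 N, if the wrist force passes 120 N, or if a joint passes its speed limit or range.

### The arm

A 6-joint arm with a two-finger parallel gripper is mounted at the origin on a cart in front of the work surface, level with it; the furniture and walls round the work are solid. World frame = base frame: x ahead of the robot, y to its left, z up, the work surface at z = 0. Lengths are in m, angles in rad, forces in N, time in s.
With the tool pointing down it reaches from about 0.3 to 0.75 m from the base axis. Payload 8.5 kg.
Tool frame: the origin (TCP) lies between the finger pads; the fingertips stand ctrl.nose_length ahead of it and the grasp point (between the pads) lies 8 mm behind it (ctrl.nose_length is the distance from the TCP to the fingertips, in m); z points along the fingers, y is the line along which they close (so a half turn about z gives the same grasp; the last joint's range is limited). The gripper opens to 85 mm and grips with 20 to 120 N. Pads are 22 mm wide; open, the fingers measure 114 mm over their backs; the gripper's body (76 mm by 85 mm) begins 54 mm behind the grasp point. The pads swing forward as they close: fully open they stand 13 mm farther back than shut.
Start: joints at [0.942, 0.381, 1.297, -0, 1.464, -0.215], TCP at [0.221, 0.504, 0.242] pointing down, gripper open.
Joint ranges: [-3.11, 3.11], [-0.89, 2.33], [0.22, 2.48], [-1.42, 4.56], [0.17, 2.85], [-2.88, 2.88]. Speed limits (rad/s): [2.39, 2.39, 3.14, 3.14, 3.14, 3.14].

### API

Orientations are given as a rotation vector (axis times angle).
In Python, from station import ctrl gives the robot as it stands.
- The arm moves only by the tool servo_tool, never from a script. Its argument "plan" is a list of rows, each a list of 4 numbers: the shift along the tool's x, y, z in m, then the turn about the tool's z in rad. A call has 1 to 10 rows; each row is the pose to reach, as a shift and turn from the pose commanded when the call began, along the tool's axes at that moment; what a row does not reach only later rows make up. A row lasts 1/8 s, in which the tool goes at most 62.5 mm and 10.7 degrees, less where a joint would pass 70% of its speed; a pose out of reach is approached as far as the arm can. A call with a gripper value outside its range is refused whole. "claw" is the opening, from -1 (shut) to 1 (fully open), so that 0 is half open, set as the call begins (left out, the last holds). The fingers move at their own pace and stop on an object; "squeeze" is the grip in N (left out, the last holds). Time passes only in rows, so rows that repeat a pose let the fingers close. It gives the time, the measured TCP pose, the force, the opening and the grip force at its end, in the units of the state.
- ctrl.read_state(): the state, without advancing time (a new reading comes with each control period).
- ctrl.capture(name): name is "scene" or "top"; returns (picture, depth): 384x512x3 uint8, red, green, blue; 384x512 float32, m along the optical axis (not along the pixel's ray), 0 where there is no reading.
- ctrl.camera_info(name): a dict with "vertical_fov" (degrees; the focal length in pixels is half the picture's height over the tangent of half this angle, whatever the lens; pixels are square), "cx", "cy" (the principal point, pixels), "world_to_cam" (4x4, takes a point from world to camera coordinates). Camera axes: x right, y down, z forward; pixel columns grow to the right and rows downward; lengths in m; the calibration is good to about 2 mm. A picture is of the moment at which its call begins. camera_info takes no time and is no camera call.
- ctrl.hand_in(): hands the job in; it is judged then, once.
The state is a dict: "time": time; "joint_pos": joint angles; "dq": joint speeds; "joint_efforts": joint torques, N m; "ee_pos": TCP position; "orientation": TCP orientation; "wrist_force": force on the tool from outside, world axes, zero at the start; "moment": the same for the moment, N m; "opening": finger opening in m; "grasp_force": force on a finger pad.
Only numpy, scipy, OpenCV 4.12 (cv2) and the standard library are available. Lean on these libraries where they do the work, as an engineer would, in place of code of your own. Each camera call takes 0.05 s, during which the arm holds its last target. There are 200 camera calls.

## Working session

There is one attempt and no reset: what is moved stays moved. The work goes in short steps, Python scripts to look and compute and a tool call to move; the robot and the scene stay as the last step left them, time stands still between calls to the robot, and variables do not carry over. Pictures are saved under pics/ and viewed, at most 10 in all, crops included, and the job is handed in when it is done.

Besides the shell and the picture viewer there is one more tool, called by a JSON object that holds its "method" and its "body", one argument or row to a line. servo_tool: Moves the arm, as the interface text tells. Its arguments: {"type":"object","properties":{"plan":{"type":"array"},"claw":{"type":"number"},"squeeze":{"type":"number"}},"required":["plan"]}

```bash
ls; mkdir -p pics
python3 - <<'E'
from station import ctrl
import cv2,numpy as np
for n in("scene","top"):
    p,d=ctrl.capture(n); cv2.imwrite(f"pics/{n}0.png",p[:,:,::-1]); np.save(f"pics/{n}0.npy",d)
    i=ctrl.camera_info(n); print(n,i)
print(ctrl.read_state(),ctrl.nose_length)
E
```

```text
pics
scene {'vertical_fov': 52.80694874913385, 'cx': 258.68354407398147, 'cy': 191.5707374407767, 'world_to_cam': array([[ 0.79941081, -0.60073487,  0.00774373, -0.36947596],
       [-0.29727244, -0.406722  , -0.86383234,  0.28510405],
       [ 0.52208375,  0.68825491, -0.50371989,  0.74016658],
       [ 0.        ,  0.        ,  0.        ,  1.        ]])}
top {'vertical_fov': 52.61801560976525, 'cx': 252.26527975717224, 'cy': 193.44958556815698, 'world_to_cam': array([[-0.01375726, -0.99988168,  0.00688216,  0.10280454],
       [-0.9959455 ,  0.01309051, -0.08900117,  0.55047496],
       [ 0.08890055, -0.00807867, -0.99600774,  0.9159421 ],
       [ 0.        ,  0.        ,  0.        ,  1.        ]])}
{'time': 0.1, 'joint_pos': array([ 9.41702315e-01,  3.81177695e-01,  1.29818159e+00,  2.27261987e-05,
        1.46358842e+00, -2.15295348e-01]), 'dq': array([ 0.00020539, -0.00190757, -0.00335072, -0.00084954, -0.00123166,
       -0.00060225]), 'joint_efforts': array([ 3.20883068e-03, -4.49221766e+01, -2.31661087e+01, -2.01052976e-04,
        3.60966922e-03, -2.67652507e-05]), 'ee_pos': array([0.22099614, 0.5033789 , 0.24174829]), 'orientation': array([-6.45251267e-01, -3.07402563e+00,  1.92671187e-03]), 'wrist_force': array([-0.24027303, -0.35169228,  1.19289735]), 'moment': array([-0.01321201,  0.01299434,  0.04301326]), 'grasp_force': 0.0, 'opening': 0.08534468808984794} 0.011
```

View pics/scene0.png

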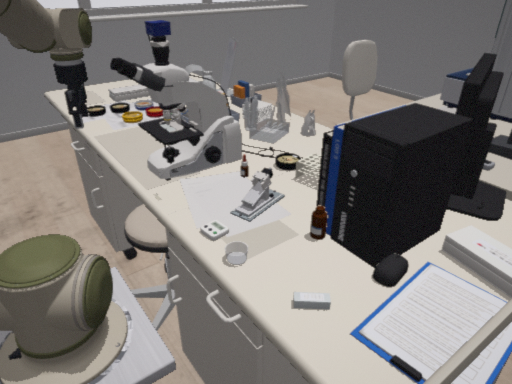

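View pics/top0.png

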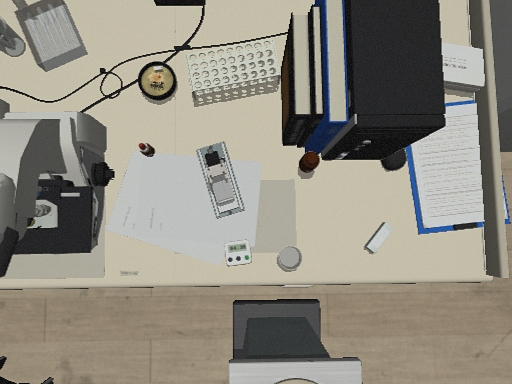

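The top view shows the pack at (379,237), the station at (221,180) with its black housing at the upper end (211,157), the timer at (237,252), the cup at (290,258), the jar at (310,161) and the bottle at (147,149). Next I'll enlarge the station and the pack.

```bash
cat > h.py <<'E'
import numpy as np,cv2
from station import ctrl
def K(n):
    i=ctrl.camera_info(n); return 192/np.tan(np.radians(i["vertical_fov"]/2)),i["cx"],i["cy"],np.array(i["world_to_cam"])
def pz(n,u,v,z):  # pixel on plane z
    f,cx,cy,T=K(n); R=T[:3,:3];c=-R.T@T[:3,3]; r=R.T@np.array([(u-cx)/f,(v-cy)/f,1]); return c+r*(z-c[2])/r[2]
def proj(n,p):
    f,cx,cy,T=K(n); q=T[:3,:3]@p+T[:3,3]; return np.array([f*q[0]/q[2]+cx,f*q[1]/q[2]+cy])
def cloud(n,d):
    f,cx,cy,T=K(n); v,u=np.mgrid[:384,:512]; P=np.stack([(u-cx)/f*d,(v-cy)/f*d,d],-1); return (P-T[:3,3])@T[:3,:3]
E
python3 - <<'E'
import cv2,numpy as np
a=cv2.imread("pics/top0.png");b=cv2.imread("pics/scene0.png")
c=lambda im,x,y,w,h,s:cv2.resize(im[y:y+h,x:x+w],None,fx=s,fy=s,interpolation=cv2.INTER_CUBIC)
L=np.vstack([c(a,185,130,70,100,5)[:500],np.zeros((0,350,3),np.uint8)])
Rr=np.vstack([c(a,355,212,50,50,5),c(b,285,285,50,30,5)]);Rr=cv2.copyMakeBorder(Rr,0,500-Rr.shape[0],0,0,0)
S=cv2.copyMakeBorder(c(b,225,160,65,65,3),0,305,0,0,0)
cv2.imwrite("pics/crop.png",np.hstack([L,Rr,S]))
E
python3 - <<'E'
from h import *
d=np.load("pics/top0.npy");W=cloud("top",d)
np.set_printoptions(precision=3,suppress=True,linewidth=200)
print(W[225:250:3,368:392:3,2]); print(W[140:220:5,195:248:4,2])
E
```

```text
[[ 0.002 -0.001  0.     0.    -0.     0.024  0.022  0.023]
 [ 0.     0.    -0.001 -0.004  0.019  0.022  0.02   0.02 ]
 [ 0.001 -0.001 -0.003  0.011  0.02   0.024  0.024  0.021]
 [ 0.001  0.002  0.007  0.02   0.022  0.02   0.022  0.025]
 [-0.001  0.     0.022  0.021  0.022  0.027  0.019  0.001]
 [-0.003  0.021  0.025  0.024  0.025  0.022  0.     0.001]
 [ 0.014  0.02   0.021  0.023  0.022  0.001  0.    -0.003]
 [ 0.02   0.018  0.023  0.022  0.023 -0.001 -0.004  0.003]
 [ 0.005  0.024  0.021  0.022 -0.001 -0.004 -0.001 -0.001]]
[[-0.001 -0.001  0.001 -0.002  0.001  0.001 -0.001 -0.     0.    -0.     0.     0.    -0.002 -0.002]
 [-0.     0.001 -0.003 -0.     0.007  0.006  0.003  0.009 -0.     0.     0.002 -0.    -0.001 -0.001]
 [-0.     0.014  0.01   0.099  0.102  0.007  0.005  0.01  -0.    -0.    -0.    -0.003 -0.001 -0.   ]
 [ 0.001  0.01   0.004  0.105  0.106  0.103  0.005  0.011  0.004  0.002  0.001 -0.001  0.001  0.001]
 [ 0.961  0.007  0.008  0.1    0.101  0.098  0.097  0.072  0.007  0.     0.005  0.003 -0.004 -0.002]
 [ 0.003  0.003  0.011  0.078  0.095  0.102  0.102  0.098  0.01
[... 348 characters left out ...]
2  0.     0.001  0.009  0.007  0.052  0.05   0.051  0.048  0.014  0.013  0.002  0.004 -0.001]
 [ 0.003  0.004  0.     0.003  0.012  0.049  0.046  0.044  0.045  0.042  0.008  0.003  0.003  0.002]
 [ 0.002 -0.     0.004  0.001  0.008  0.042  0.041  0.04   0.039  0.036  0.016  0.011  0.002 -0.004]
 [ 0.     0.004  0.001 -0.     0.006  0.009  0.036  0.041  0.042  0.017  0.015  0.011  0.002  0.003]
 [ 0.001  0.002  0.002  0.001  0.001  0.01   0.017  0.018  0.018  0.015  0.014  0.009  0.007  0.002]
 [-0.001  0.002  0.001  0.004  0.005  0.009  0.014  0.017  0.018  0.006  0.01   0.007  0.01   0.003]
 [ 0.002  0.     0.002  0.004  0.002 -0.002  0.01   0.008  0.006  0.004  0.001  0.004  0.001  0.003]]
```

View pics/crop.png

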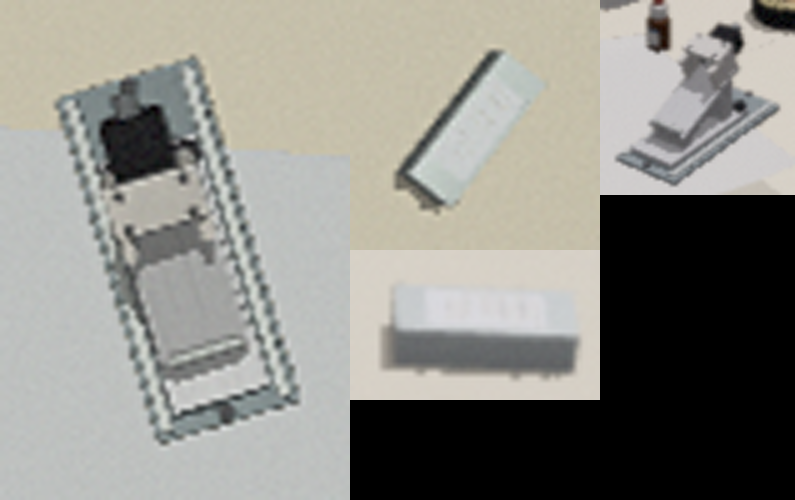

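The crop shows the rail corners at (58,100), (198,58), (300,402) and (160,444). The lip's bright top line runs from (165,365) to (243,340), and the hood's free edge from (125,232) to (205,208). Pack top corners are near (500,50), (543,85), (440,205) and (407,178). Next I'll turn these into poses.

```bash
cat > m.py <<'E'
from h import *
np.set_printoptions(precision=4,suppress=True,linewidth=200)
W=cloud("top",np.load("pics/top0.npy"))
s=W[215:262,355:405].reshape(-1,3); s=s[(s[:,2]>.016)&(s[:,2]<.03)]
r=cv2.minAreaRect((s[:,:2]*1000).astype(np.float32)); print("pack depth",r, s.mean(0))
q=lambda x,y,ox,oy:(x/5+ox-.4,y/5+oy-.4)
pk=np.array([pz("top",*q(x-350,y,355,212),.022) for x,y in[(500,50),(543,85),(440,205),(407,178)]])[:,:2]
print("pack px",pk.mean(0), cv2.minAreaRect((pk*1000).astype(np.float32)))
C=np.array([pz("top",*q(x,y,185,130),.01) for x,y in[(58,100),(198,58),(300,402),(160,444)]])[:,:2]
o=C.mean(0); ex=(C[0]+C[1]-C[2]-C[3]);ex/=np.linalg.norm(ex); ey=np.array([-ex[1],ex[0]])
print("station",o,np.degrees(np.arctan2(ex[1],ex[0])),"sizes",[np.linalg.norm(C[i]-C[i-1])for i in range(4)])
fr=lambda x,y,z:(lambda p:np.array([(p[:2]-o)@ex,(p[:2]-o)@ey]))(pz("top",*q(x,y,185,130),z))
print("lip",fr(165,365,.042),fr(243,340,.042)," nominal inner top x -38.3, outer -44")
print("hood edge",fr(125,232,.093),fr(205,208,.093),"nominal x", -36+68*np.cos(.4014)-32*np.sin(.4014))
# cradle profile from depth
X=(W[...,:2]-o)@ex;Y=(W[...,:2]-o)@ey
m=(abs(Y)<.012)&(abs(X)<.1)
for a in np.arange(-.07,.09,.005):
    k=m&(abs(X-a)<.0025); print(round(a,3),np.median(W[k][:,2]).round(4) if k.any() else None,end="; ")
E
python3 m.py
```

```text
pack depth ((442.0087890625, -211.80172729492188), (27.58213996887207, 76.64026641845703), 50.04753494262695) [ 0.442  -0.2106  0.0217]
pack px [ 0.4416 -0.2086] ((441.66827392578125, -208.50872802734375), (26.373170852661133, 76.98844909667969), 49.50701141357422)
station [0.5885 0.1735] 15.995882029607726 sizes [np.float64(0.1780798856287397), np.float64(0.07247093644326018), np.float64(0.17851678845669838), np.float64(0.07135478706270532)]
lip [-0.0555  0.0206] [-0.0548 -0.0182]  nominal inner top x -38.3, outer -44
hood edge [0.0028 0.0179] [ 0.0029 -0.0197] nominal x 14.092375337852673
-0.07 0.0161; -0.065 0.0177; -0.06 0.0167; -0.055 0.0399; -0.05 0.0367; -0.045 0.0392; -0.04 0.0412; -0.035 0.043; -0.03 0.0457; -0.025 0.0476; -0.02 0.0487; -0.015 0.0516; -0.01 0.0542; -0.005 0.056; 0.0 0.0592; 0.005 0.0934; 0.01 0.0971; 0.015 0.0994; 0.02 0.1012; 0.025 0.0958; 0.03 0.0979; 0.035 0.0999; 0.04 0.1019; 0.045 0.104; 0.05 0.1022; 0.055 0.1004; 0.06 0.1021; 0.065 0.0978; 0.07 None; 0.075 0.0071; 0.08 0.0082; 0.085 0.0087;
```

```bash
cat > st.py <<'E'
from h import *
from scipy.spatial.transform import Rotation as R
np.set_printoptions(precision=4,suppress=True,linewidth=200)
def tool(p,head):  # shift in tool axes + turn to reach world p, tool-x heading (deg)
    s=ctrl.read_state(); M=R.from_rotvec(s["orientation"]).as_matrix()
    h=np.degrees(np.arctan2(M[1,0],M[0,0])); t=np.radians(-((head-h+180)%360-180))
    print("t",s["time"],"pos",s["ee_pos"],"head",h,"z",M[:,2],"-> shift",M.T@(np.array(p)-s["ee_pos"]),"turn",t,"q",s["joint_pos"])
E
python3 - <<'E'
from st import *
W=cloud("top",np.load("pics/top0.npy")).reshape(-1,3)
for x in np.arange(.25,.5,.04):
    print(round(x,2),[ (lambda k:round(float(W[k][:,2].max()),2) if k.any() else None)((abs(W[:,0]-x)<.02)&(abs(W[:,1]-y)<.025)&(W[:,2]<.6)) for y in np.arange(.5,-.25,-.05)])
tool([.4345,-.2035,.10],140)
E
```

```text
0.25 [0.36, None, None, None, None, None, None, None, None, None, None, None, None, None, None]
0.29 [None, None, None, None, None, None, None, None, None, None, -0.1, None, None, None, None]
0.33 [0.0, 0.0, 0.0, 0.0, 0.0, 0.0, 0.0, 0.0, 0.0, 0.0, 0.0, 0.0, 0.0, 0.0, 0.0]
0.37 [0.0, 0.01, 0.0, 0.01, 0.0, 0.0, 0.0, 0.02, 0.02, 0.03, 0.04, 0.0, 0.01, 0.0, 0.0]
0.41 [0.35, 0.16, 0.0, 0.0, 0.01, 0.01, 0.01, 0.02, 0.02, 0.03, 0.03, 0.01, 0.0, 0.01, 0.03]
0.45 [0.35, 0.16, 0.01, 0.01, 0.01, 0.01, 0.01, 0.02, 0.02, 0.01, 0.0, 0.01, 0.0, 0.01, 0.03]
0.49 [0.34, 0.16, 0.0, 0.01, 0.01, 0.01, 0.01, 0.02, 0.01, 0.01, 0.01, 0.0, 0.0, 0.0, 0.02]
t 0.1 pos [0.221  0.5034 0.2417] head 156.29093096171067 z [-0.0008 -0.0011 -1.    ] -> shift [-0.4798 -0.5612  0.1423] turn 0.2843303834969375 q [ 0.9417  0.3812  1.2982  0.      1.4636 -0.2153]
```

{"method": "servo_tool", "body": {
  "plan": [
    [-0.038,-0.045,0,0.03],
    [-0.077,-0.09,0,0.06],
    [-0.115,-0.135,0,0.09],
    [-0.154,-0.18,0,0.12],
    [-0.192,-0.224,0,0.15],
    [-0.23,-0.27,0,0.18],
    [-0.269,-0.314,0,0.21],
    [-0.307,-0.36,0.02,0.24],
    [-0.346,-0.404,0.04,0.27],
    [-0.384,-0.449,0.06,0.284]
  ],
  "claw": 0.3,
  "squeeze": 40
}}

```text
time: 1.35
ee_pos: [0.3923, -0.064, 0.1817]
orientation: [1.076, 2.951, 0.0]
wrist_force: [1.4, -0.0, -0.3]
opening: 0.0557
grasp_force: 0.0
```

```bash
python3 -c "
from st import *
tool([.4345,-.2035,.019],140);print(ctrl.read_state()['opening'])"
```

```text
t 1.35 pos [ 0.3923 -0.064   0.1817] head 139.9516113331411 z [ 0.0004  0.     -1.    ] -> shift [-0.122  -0.0797  0.1627] turn -0.0008445415573384321 q [-0.4619  0.1792  1.7876  0.0002  1.1744 -1.3338]
0.05569592878823669
```

{"method": "servo_tool", "body": {
  "plan": [
    [-0.04,-0.026,0.03,0],
    [-0.08,-0.053,0.06,0],
    [-0.122,-0.08,0.1,0],
    [-0.122,-0.08,0.145,0],
    [-0.122,-0.08,0.165,0],
    [-0.122,-0.08,0.165,0]
  ]
}}

```text
time: 2.1
ee_pos: [0.4336, -0.2012, 0.0161]
orientation: [-1.073, -2.949, -0.002]
wrist_force: [0.5, -0.0, -0.5]
opening: 0.0556
grasp_force: 0.0
```

{"method": "servo_tool", "body": {
  "plan": [
    [0,0,0,0],
    [0,0,0,0],
    [0,0,0,0],
    [0,0,0,0],
    [0,0,0,0]
  ],
  "claw": -1,
  "squeeze": 45
}}

```text
time: 2.72
ee_pos: [0.4348, -0.2019, 0.0186]
orientation: [1.073, 2.95, -0.001]
wrist_force: [-1.5, 0.7, 7.1]
opening: 0.0252
grasp_force: 45.2
```

```bash
python3 -c "
from st import *
print(ctrl.read_state()['opening'],ctrl.read_state()['grasp_force'])
o=np.array([.5885,.1735]);a=np.radians(16);ex=np.array([np.cos(a),np.sin(a)])
g=o+ex*-.045
print(g);tool([*g,.13],196)"
```

```text
0.025192210612850492 45.19764482975006
[0.5452 0.1611]
t 2.725 pos [ 0.4348 -0.2019  0.0186] head 140.0341538286658 z [ 0.0019 -0.0016 -1.    ] -> shift [ 0.1482  0.3492 -0.1118] turn -0.9767882843544442 q [-0.6824  0.5622  1.7858 -0.      0.7911 -1.5556]
```

{"method": "servo_tool", "body": {
  "plan": [
    [0,0,-0.05,0],
    [0,0,-0.11,0],
    [0.025,0.053,-0.14,-0.15],
    [0.05,0.108,-0.15,-0.33],
    [0.075,0.163,-0.15,-0.5],
    [0.1,0.218,-0.15,-0.67],
    [0.125,0.272,-0.15,-0.83],
    [0.145,0.32,-0.15,-0.95],
    [0.154,0.34,-0.15,-0.977],
    [0.154,0.34,-0.12,-0.977]
  ]
}}

```text
time: 3.98
ee_pos: [0.5358, 0.1598, 0.139]
orientation: [-0.441, 3.105, -0.0]
wrist_force: [1.0, -0.4, -2.1]
opening: 0.0246
grasp_force: 44.9
```

Run:
```python
from st import *
tool([.5347,.1581,.11],196); s=ctrl.read_state(); print(s["wrist_force"],s["opening"],s["grasp_force"])
p,d=ctrl.capture("scene");q,e=ctrl.capture("top");np.save("pics/t1.npy",e)
a=p[150:225,215:305,::-1];b=q[135:225,185:265,::-1]
z=lambda i,s:cv2.resize(i,None,fx=s,fy=s,interpolation=cv2.INTER_CUBIC)
A=z(a,4.4);B=z(b,5);H=max(A.shape[0],B.shape[0])
f=lambda i:cv2.copyMakeBorder(i,0,H-i.shape[0],0,0,0)
o=np.hstack([f(A),f(B)]);print(o.shape,A.shape);cv2.imwrite("pics/v1.png",o)
```

```text
t 3.975 pos [0.5358 0.1598 0.139 ] head -163.82285571273638 z [ 0.0055  0.0006 -1.    ] -> shift [ 0.0016 -0.0013  0.029 ] turn 0.0030917510638497434 q [ 0.078   0.4889  1.4377  0.0002  1.2094 -1.7752]
[ 0.9597 -0.4418 -2.0836] 0.024648903195501077 44.91116523742676
(450, 796, 3) (330, 396, 3)
```

View pics/v1.png

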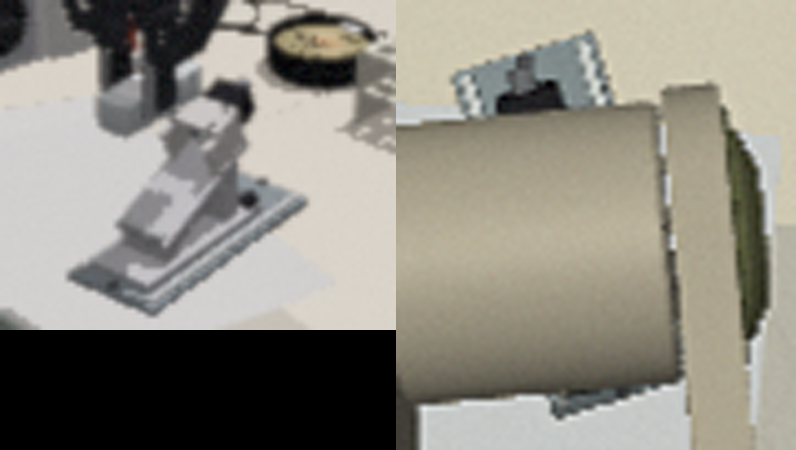

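The left crop (scene ×4.4, offset 215,150) shows the pack held level, with its near end's lower corners at about (97,127) and (130,137). The rail corners sit at (67,273), (153,315) and (308,203), and the arm hides the top view. I'll check these against predictions.

Run:
```python
from st import *
s=ctrl.read_state();a=np.radians(16);ex=np.array([np.cos(a),np.sin(a),0]);ey=np.array([-ex[1],ex[0],0]);ez=np.array([0,0,1.])
o=np.array([.5885,.1735,0])
c=lambda p:(proj("scene",p)-[215,150]+.4)*4.4
for x,y in[(-90,37),(-90,-37),(90,-37)]: print("rail",x,y,c(o+(ex*x+ey*y+ez*10)/1000))
g=s["ee_pos"]
for x,y,z in[(-28,13,0),(-28,-13,0),(-28,-13,22),(-28,13,22),(48,-13,0)]: print("pack",x,y,z,c(g+(ex*x+ey*y+ez*(z-18.6))/1000))
print("tcp rail", (g-o)@ex,(g-o)@ey)
for x,y,h in[(0,18,0),(0,-18,0),(68,-20,32),(68,20,32)]:
  t=np.radians(23); print("cradle",x,y,h,c(o+ex*(-.049+(x*np.cos(t)-h*np.sin(t))/1000)+ey*y/1000+ez*(.037+(x*np.sin(t)+h*np.cos(t))/1000)))
p=cv2.imread("pics/v1.png")[:330,:396]
cv2.imwrite("pics/v2.png",cv2.resize(p,None,fx=2,fy=1.8,interpolation=cv2.INTER_CUBIC)[80:600])
```

```text
rail -90 37 [ 61.7155 268.8275]
rail -90 -37 [150.0088 307.8278]
rail 90 -37 [307.7995 193.965 ]
pack -28 13 0 [ 89.7132 133.9227]
pack -28 -13 0 [122.2252 146.3822]
pack -28 -13 22 [121.7354 114.6175]
pack -28 13 22 [ 88.8849 102.4351]
pack 48 -13 0 [196.8647 101.2332]
tcp rail -0.057453591914033195 0.0005792729724258955
cradle 0 18 0 [122.9975 217.3272]
cradle 0 -18 0 [166.0287 235.0095]
cradle 68 -20 32 [215.5507 131.006 ]
cradle 68 20 32 [167.1467 113.3926]
```

View pics/v2.png

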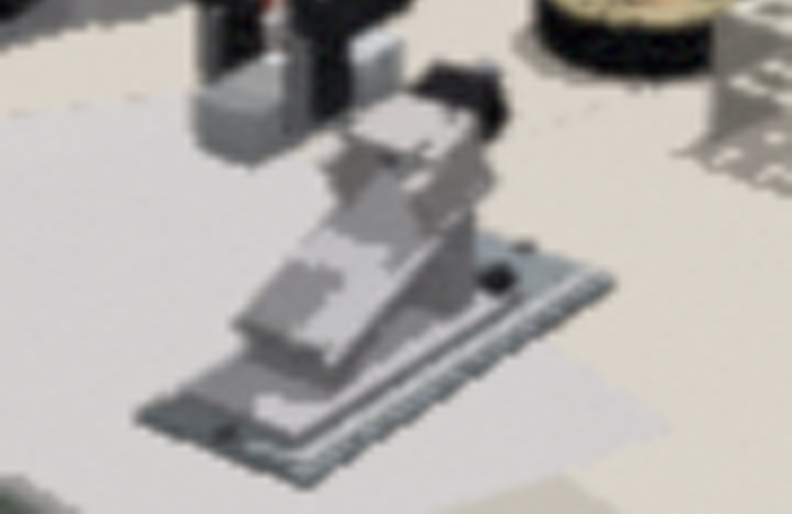

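The enlarged view gives the pack's lower rear corners as about (200,143) and (250,163), which puts it roughly 9 mm higher than predicted. The rail itself is close to prediction. The scene depth should settle that.

Run:
```python
from st import *
s=ctrl.read_state();a=np.radians(16);ex=np.array([np.cos(a),np.sin(a),0]);ey=np.array([-ex[1],ex[0],0])
o=np.array([.5885,.1735,0]); print(s["ee_pos"],s["time"])
D=[]
for i in range(3): p,d=ctrl.capture("scene");D.append(d)
d=np.median(D,0);np.save("pics/s1.npy",d)
W=cloud("scene",d)
for v in range(160,184,2):
  print(v,[(lambda q:"%d/%d/%d"%(q@ex*1000,q@ey*1000,q[2]*1000))(W[v,u]-o) for u in range(234,264,3)])
X=(W-o)@ex;Y=(W-o)@ey
m=(abs(X)<.3)&(abs(Y)<.1)
for n,x0,x1,y0,y1 in[("bed",-.04,-.01,-.015,.015),("desk",-.15,-.11,-.05,.05),("railR",-.08,.05,-.036,-.030)]:
  k=(X>x0)&(X<x1)&(Y>y0)&(Y<y1)&(W[...,2]<.08); print(n,k.sum(),np.median(W[k][:,2]), np.median(W[k][:,2]-(.037+.4245*(X[k]+.049))))
```

```text
[0.5331 0.1582 0.1354] 4.075
160 ['177/243/10', '-69/18/169', '-61/14/167', '-45/17/160', '129/147/56', '-68/-22/181', '-55/-22/176', '-68/-42/187', '-68/-51/190', '-49/-47/181']
162 ['183/248/-1', '-64/23/160', '-62/13/162', '-51/12/158', '120/140/54', '-67/-21/174', '-64/-29/176', '-67/-41/180', '-57/-43/178', '-44/-43/172']
164 ['169/236/0', '-63/23/153', '-65/11/158', '-52/11/153', '120/140/47', '-70/-23/170', '-63/-28/169', '-68/-42/175', '222/167/0', '231/159/-1']
166 ['158/227/-1', '-64/23/148', '-63/12/151', '-53/11/147', '119/140/40', '-65/-19/161', '-63/-28/163', '-20/-5/140', '-13/-10/138', '218/150/-1']
168 ['145/216/-1', '-64/22/142', '-65/11/146', '-53/11/141', '-43/8/138', '-63/-17/154', '-61/-26/156', '-29/-11/139', '-16/-13/134', '206/141/-2']
170 ['136/208/-3', '-62/24/134', '-65/11/140', '-57/8/137', '-53/0/138', '-64/-19/149', '-62/-27/151', '-30/-12/133', '-20/-16/130', '192/130/-1']
172 ['119/194/0', '-78/11/139', '-75/3/140', '-67/0/138', '-63/-7/139', '-64/-18/143', '-60/-26/143', '-30/-13/127', '-17/-13/122', '20/4/101']
174 ['110/186/-1', '-84/6/137', '-83/-2/139', '-76/-7/138', '-70/-12/137', '-65/-19/138', '-61/-26/138', '-32/-14/122', '11/8/96', '16/0/97']
176 ['97/175/0', '-82/8/129', '-83/-2/133', '-82/-12/136', '-70/-13/131', '-66/-19/132', '-53/-20/127', '2/12/92', '5/3/94', '10/-3/94']
178 ['86/166/0', '-82/8/123', '-81/0/125', '-82/-12/130', '-71/-13/125', '-59/-14/121', '-2/19/85', '8/16/82', '1/0/90', '4/-8/92']
180 ['75/157/0', '-80/10/115', '-84/-3/122', '-82/-12/124', '-70/-13/119', '105/116/0', '-6/16/82', '7/15/76', '22/16/69', '14/0/78']
182 ['63/147/0', '70/139/0', '76/131/0', '-81/-11/117', '85/113/2', '96/109/0', '-4/17/74', '10/18/67', '18/13/65', '11/-2/73']
bed 91 0.04582025791583245 -0.0010916257216141145
desk 254 0.0010765137841808941 -0.0025682061261069556
railR 91 0.006899532441384319 -0.04452719734669497
```

Run:
```python
from st import *
a=np.radians(16);ex=np.array([np.cos(a),np.sin(a),0]);ey=np.array([-ex[1],ex[0],0]);o=np.array([.5885,.1735,0])
for n,f in(("scene","s1"),("top","top0")):
  W=cloud(n,np.load(f"pics/{f}.npy"));X=(W-o)@ex;Y=(W-o)@ey;Z=W[...,2]
  k=(X>.006)&(X<.018)&(abs(Y)<.04)&(Z>.088)&(Z<.108); print(n,"hood y",np.percentile(Y[k],[2,10,50,90,98])*1000,k.sum())
  k=(X>-.04)&(X<-.01)&(abs(Y)<.04)&(abs(Z-.037-.4245*(X+.048))<.006); print("bed y",np.percentile(Y[k],[1,5,50,95,99])*1000,k.sum())
  k=(abs(Y)<.012)&(X<-.005)&(abs(Z-.037-.4245*(X+.048))<.006)&(X>-.043);c=np.polyfit(X[k],Z[k],1);print("bed fit slope",c[0],"foot x for z=37:",(.037-c[1])/c[0], "avg:",np.mean(X[k]-(Z[k]-.037)/.4245))
  if n=="scene":
    k=(X>-.09)&(X<-.03)&(abs(Y)<.016)&(Z>.11)&(Z<.142)
    q=k&(Z>.135); print("pack y",np.percentile(Y[k],[2,50,98])*1000,"x",np.percentile(X[k],[2,98])*1000)
tool([.5347,.1581,.09],196)
```

```text
scene hood y [-21.0548 -20.361   -9.8277   4.8014   9.2969] 42
bed y [-21.7647 -21.1175  -2.3917  20.0572  21.8361] 130
bed fit slope 0.4019408103770114 foot x for z=37: -0.0477931932844714 avg: -0.04652758928257806
pack y [-14.4658  -3.8371  12.6488] x [-84.4812 -31.6701]
top hood y [-20.3131 -16.2289   0.4121  17.6246  21.3297] 112
bed y [-21.2897 -19.5321   0.5358  20.3204  22.1215] 247
bed fit slope 0.4149170109741518 foot x for z=37: -0.050062329187164724 avg: -0.049471415229127375
t 4.225 pos [0.535  0.1577 0.1385] head -164.02297870450997 z [ 0.0013  0.0001 -1.    ] -> shift [0.0002 0.0005 0.0485] turn -0.00040105405154278596 q [ 0.0743  0.4891  1.4392 -0.      1.212  -1.7753]
```

{"method": "servo_tool", "body": {
  "plan": [
    [0,0.0008,0.02,0],
    [0,0.0008,0.04,0],
    [0,0.0008,0.055,0],
    [0,0.0008,0.058,0],
    [0,0.0008,0.058,0]
  ],
  "squeeze": 25
}}

```text
time: 4.85
ee_pos: [0.5349, 0.1586, 0.0799]
orientation: [-0.437, 3.11, -0.0]
wrist_force: [-0.1, 0.1, -0.7]
opening: 0.025
grasp_force: 44.9
```

{"method": "servo_tool", "body": {
  "plan": [
    [0,0,0.002,0],
    [0,0,0.004,0],
    [0,0,0.006,0],
    [0,0,0.007,0]
  ]
}}

```text
time: 5.35
ee_pos: [0.5345, 0.1586, 0.0729]
orientation: [-0.437, 3.111, -0.0]
wrist_force: [-3.4, -1.1, 8.7]
opening: 0.0247
grasp_force: 46.0
```

{"method": "servo_tool", "body": {
  "plan": [
    [0,0,0.001,0],
    [0,0,0.002,0],
    [0,0,0.002,0]
  ]
}}

```text
time: 5.72
ee_pos: [0.5342, 0.1583, 0.0713]
orientation: [0.437, -3.111, 0.001]
wrist_force: [-6.7, -2.8, 9.7]
opening: 0.0252
grasp_force: 46.4
```

{"method": "servo_tool", "body": {
  "plan": [
    [0,0,0.001,0],
    [0,0,0.002,0],
    [0,0,0.003,0],
    [0,0,0.004,0],
    [0,0,0.004,0]
  ],
  "claw": -1,
  "squeeze": 22
}}

```text
time: 6.35
ee_pos: [0.5334, 0.1581, 0.0669]
orientation: [0.437, -3.109, 0.001]
wrist_force: [-9.0, -4.3, 8.9]
opening: 0.0246
grasp_force: 47.1
```

```bash
cat > look.py <<'E'
from st import *
import sys
a=np.radians(16);ex=np.array([np.cos(a),np.sin(a),0]);ey=np.array([-ex[1],ex[0],0]);o=np.array([.5885,.1735,0])
d=np.median([ctrl.capture("scene")[1] for i in range(3)],0);p,_=ctrl.capture("scene")
cv2.imwrite("pics/%s.png"%sys.argv[1],cv2.resize(p[150:225,215:305,::-1],None,fx=8,fy=8,interpolation=cv2.INTER_CUBIC))
s=ctrl.read_state();W=cloud("scene",d);X=(W-o)@ex;Y=(W-o)@ey;Z=W[...,2]
g=s["ee_pos"]-o;print("t",s["time"],"tcp rail",g@ex*1e3,g@ey*1e3,g[2]*1e3,"grip",s["grasp_force"],"F rail",s["wrist_force"]@ex,s["wrist_force"]@ey,s["wrist_force"][2])
# right side face of pack
k=(abs(Y+.013)<.004)&(X>-.1)&(X<.005)&(Z>.04)&(Z<.12)
P=np.c_[X[k],Z[k]]*1e3
for x in range(-90,0,6):
    q=P[abs(P[:,0]-x)<3]; print(x,len(q),q[:,1].min().round(1) if len(q) else '',q[:,1].max().round(1) if len(q) else '',end=" | ")
E
python3 look.py v3
```

```text
t 6.55 tcp rail -57.269152932694034 0.4461910356599081 66.94356082251952 grip 47.12887108325958 F rail -9.838377383064774 -2.493243999977412 9.029140658796983
-90 0   | -84 9 47.3 67.0 | -78 11 48.3 67.2 | -72 16 46.0 116.9 | -66 19 47.5 112.8 | -60 2 47.7 51.9 | -54 1 40.7 40.7 | -48 3 105.0 111.2 | -42 2 40.5 41.7 | -36 4 41.4 51.6 | -30 11 40.8 72.7 | -24 14 44.3 72.4 | -18 13 47.9 69.2 | -12 9 50.0 72.3 | -6 3 52.9 76.8 |
```

{"method": "servo_tool", "body": {
  "plan": [
    [0,0,-0.0005,0],
    [-0.003,0,-0.0018,0],
    [-0.006,0,-0.003,0],
    [-0.009,0,-0.0043,0],
    [-0.012,0,-0.0056,0],
    [-0.0145,0,-0.0067,0],
    [-0.0165,0,-0.0075,0],
    [-0.0165,0,-0.0075,0]
  ]
}}

```text
time: 7.55
ee_pos: [0.5484, 0.1629, 0.074]
orientation: [0.437, -3.106, 0.0]
wrist_force: [-9.7, -3.1, 8.2]
opening: 0.025
grasp_force: 46.9
```

```bash
python3 look.py v4
```

```text
t 7.75 tcp rail -41.47190590702665 0.9006754791503172 73.97485170532458 grip 46.87215864658356 F rail -10.266240696105543 0.3533351277287372 7.5717210816567135
-90 0   | -84 0   | -78 0   | -72 0   | -66 11 52.9 72.8 | -60 13 55.3 74.8 | -54 37 40.3 119.7 | -48 3 54.4 92.2 | -42 2 40.2 54.8 | -36 8 40.9 117.6 | -30 4 42.5 44.6 | -24 6 44.9 56.7 | -18 12 47.1 76.5 | -12 13 50.2 80.3 | -6 14 52.2 82.6 |
```

View pics/v4.png

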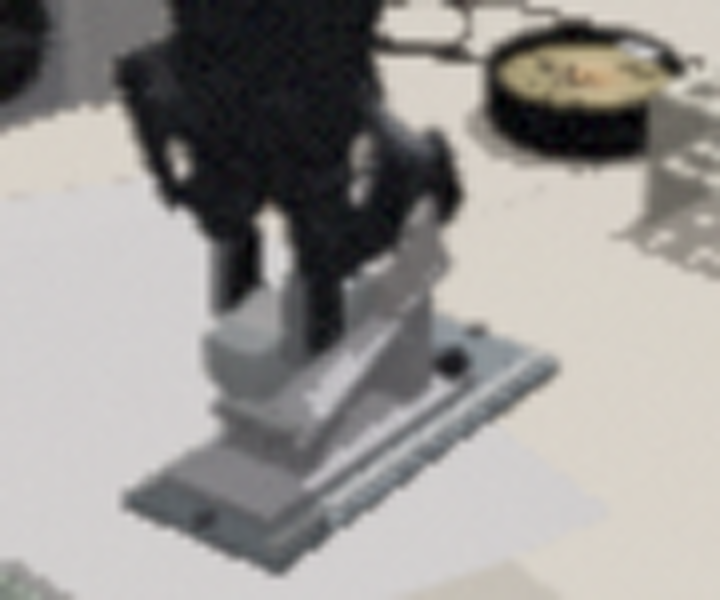

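The crop shows the pack tilted slightly, its front end entering between the cheeks and its raised rear end (205–280, 320–390) above the lip at (215–310, 405–440). I'll ease the downward pressure and go on up the slope.

{"method": "servo_tool", "body": {
  "plan": [
    [0,0,-0.001,0],
    [-0.001,0,-0.002,0],
    [-0.002,0,-0.0025,0],
    [-0.003,0,-0.003,0],
    [-0.004,0,-0.0034,0]
  ]
}}

```text
time: 8.38
ee_pos: [0.5539, 0.1642, 0.077]
orientation: [0.437, -3.11, -0.0]
wrist_force: [-5.3, -0.9, 0.6]
opening: 0.0249
grasp_force: 45.9
```

{"method": "servo_tool", "body": {
  "plan": [
    [-0.001,0,-0.0004,0],
    [-0.002,0,-0.0009,0],
    [-0.003,0,-0.0013,0],
    [-0.004,0,-0.0017,0]
  ]
}}

```text
time: 8.88
ee_pos: [0.5571, 0.1652, 0.0785]
orientation: [0.437, -3.108, 0.0]
wrist_force: [-9.4, -2.5, -1.3]
opening: 0.0252
grasp_force: 45.9
```

```bash
python3 look.py v5; python3 -c "
from st import *
tool([.5571,.1652,.0785],196);print(ctrl.read_state()['moment'])"
```

```text
t 9.075 tcp rail -32.52219926614036 0.6834563273094982 78.43214625345509 grip 45.86717069149017 F rail -7.419186154271335 0.9242061951588418 -0.677966185407153
-90 0   | -84 0   | -78 0   | -72 0   | -66 0   | -60 12 40.7 79.3 | -54 12 40.6 79.3 | -48 9 58.3 118.1 | -42 33 40.2 118.7 | -36 4 41.9 61.4 | -30 4 43.4 45.6 | -24 7 44.9 118.9 | -18 5 46.9 51.7 | -12 5 50.0 53.0 | -6 12 52.5 85.8 | t 9.075 pos [0.557  0.1652 0.0784] head -163.99646308615007 z [-0.003  -0.0005 -1.    ] -> shift [-0.0001 -0.     -0.0001] turn 6.173079204161932e-05 q [ 0.0848  0.5977  1.4374 -0.0003  1.1096 -1.7652]
[-0.3116  1.2073  0.0636]
```

View pics/v5.png

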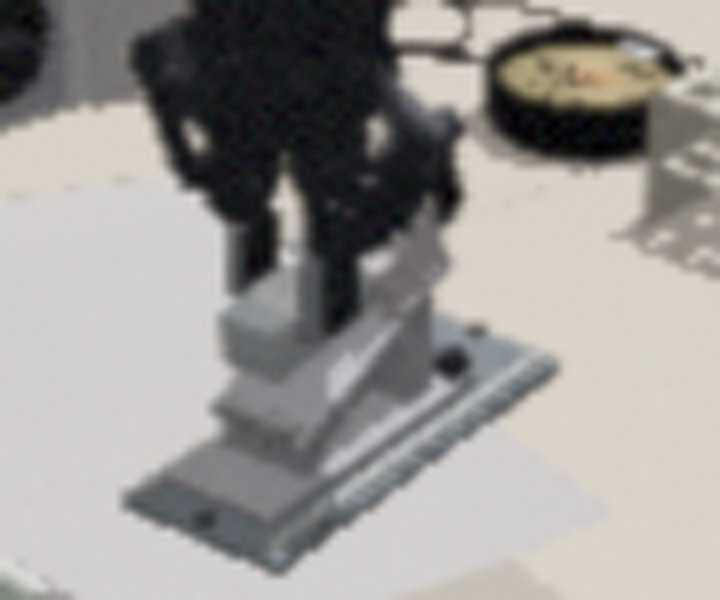

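The crop shows the pack well under the hood with its rear end (220–300, 310–375) still raised above the lip. I'll push on in small steps and watch the force.

{"method": "servo_tool", "body": {
  "plan": [
    [-0.0005,0,-0.0002,0],
    [-0.001,0,-0.0004,0],
    [-0.001,0,-0.0004,0]
  ]
}}

```text
time: 9.45
ee_pos: [0.5571, 0.1652, 0.0785]
orientation: [0.437, -3.105, 0.001]
wrist_force: [-10.7, -3.7, -0.8]
opening: 0.0246
grasp_force: 45.9
```

{"method": "servo_tool", "body": {
  "plan": [
    [-0.0005,0,0.0004,0],
    [-0.001,0,0.0008,0],
    [-0.001,0,0.0008,0]
  ]
}}

```text
time: 9.82
ee_pos: [0.5573, 0.1653, 0.0781]
orientation: [0.437, -3.104, 0.001]
wrist_force: [-16.1, -6.2, 6.2]
opening: 0.0248
grasp_force: 46.7
```

{"method": "servo_tool", "body": {
  "plan": [
    [0.001,0,-0.0004,0],
    [0.001,0,-0.0004,0]
  ]
}}

```text
time: 10.07
ee_pos: [0.5572, 0.1653, 0.0783]
orientation: [0.437, -3.106, 0.001]
wrist_force: [-11.2, -3.4, 1.6]
opening: 0.025
grasp_force: 46.0
```

```bash
cat > fit.py <<'E'
from st import *
a=np.radians(16);ex=np.array([np.cos(a),np.sin(a),0]);ey=np.array([-ex[1],ex[0],0]);o=np.array([.5885,.1735,0])
D=[ctrl.capture("scene")[1] for i in range(6)];d=np.median(D,0)
s=ctrl.read_state();g=s["ee_pos"]-o;w=s["wrist_force"];print("t",s["time"],"tcp",g@ex*1e3,g@ey*1e3,g[2]*1e3,"F",w@ex,w@ey,w[2])
W=cloud("scene",d);X=(W-o)@ex*1e3;Y=(W-o)@ey*1e3;Z=W[...,2]*1e3
print("rows: x/z for |y|<10, by pixel column")
for u in range(240,256,2):
    k=[(round(X[v,u]),round(Y[v,u]),round(Z[v,u])) for v in range(178,214) if abs(Y[v,u])<18 and X[v,u]<0 and X[v,u]>-70 and Z[v,u]<100]
    print(u,k)
# lip line: outer face/tops
E
python3 fit.py
```

```text
t 10.375 tcp -32.36186822743933 0.7271873978567244 78.33072269494025 F -11.913723061106946 -0.39378271221934247 1.0085514529722568
rows: x/z for |y|<10, by pixel column
240 [(-61, 18, 16), (-65, 15, 15)]
242 [(-59, 11, 77), (-59, 11, 74), (-58, 12, 70), (-58, 12, 67), (-57, 13, 62), (-56, 14, 59), (-55, 15, 41), (-55, 15, 38), (-56, 15, 35), (-54, 16, 30), (-53, 17, 15), (-57, 14, 15), (-62, 10, 16), (-66, 6, 16)]
244 [(-44, 16, 98), (-43, 17, 94), (-43, 16, 91), (-44, 16, 89), (-43, 17, 85), (-44, 16, 82), (-43, 17, 78), (-49, 12, 79), (-55, 7, 80), (-57, 6, 78), (-59, 4, 76), (-59, 4, 74), (-59, 4, 70), (-59, 4, 67), (-58, 5, 62), (-58, 5, 59), (-44, 17, 38), (-45, 15, 36), (-55, 8, 40), (-57, 6, 38), (-55, 8, 34), (-51, 11, 27), (-50, 12, 23), (-49, 13, 19), (-50, 12, 16), (-56, 7, 17), (-59, 5, 17), (-63, 2, 16), (-67, -2, 16)]
246 [(-39, 13, 97), (-40, 12, 95), (-40, 12, 92), (-40, 12, 88), (-39, 13, 84), (-40, 12, 81), (-42, 10, 80), (-46, 7, 80), (-51, 3, 80), (-54, 1, 79), (-58, -2, 79), (-59, -3, 76), (-58, -3, 72), (-58, -2, 69), (-58, -2, 65), (-58, -3, 62), (-58, -2, 59),
[... 1071 characters left out ...]
 (-54, -14, 35), (-53, -13, 30), (-49, -10, 24), (-50, -10, 21), (-49, -10, 17), (-52, -12, 16), (-56, -15, 15)]
252 [(-6, 17, 85), (-5, 17, 81), (-13, 11, 83), (-43, -12, 98), (-42, -11, 94), (-45, -14, 93), (-44, -13, 89), (-43, -12, 85), (-43, -12, 82), (-43, -12, 79), (-42, -12, 75), (-45, -14, 73), (-43, -12, 69), (-42, -12, 65), (-44, -13, 63), (-44, -13, 59), (-28, 0, 44), (-32, -4, 44), (-33, -4, 41), (-37, -7, 41), (-40, -10, 39), (-43, -12, 39), (-46, -14, 37), (-48, -16, 36), (-50, -17, 23), (-50, -17, 20), (-50, -17, 17)]
254 [(-41, -18, 99), (-34, -13, 61), (-20, -2, 48), (-23, -4, 46), (-26, -6, 45), (-30, -9, 45), (-32, -11, 43), (-34, -13, 41), (-37, -15, 40), (-40, -17, 39)]
```

The depth data put the rear bottom corner within about 2 mm of where wall contact should put it, at roughly 17° off the bed, so this is the end wall. Next I'll lay the pack down square to the bed while easing back slightly.

{"method": "servo_tool", "body": {
  "plan": [
    [0.0008,0,0.0008,0],
    [0.0003,0,0.002,0],
    [-0.0002,0,0.0032,0],
    [-0.0007,0,0.0044,0],
    [-0.0012,0,0.0056,0],
    [-0.0016,0,0.0067,0]
  ]
}}

```text
time: 11.12
ee_pos: [0.558, 0.1655, 0.0724]
orientation: [0.437, -3.105, 0.001]
wrist_force: [-18.3, -6.4, 10.6]
opening: 0.0248
grasp_force: 48.9
```

```bash
python3 fit.py | head -1
```

```text
t 11.425 tcp -31.517159282594637 0.6797439976745012 72.29015994533256 F -17.830260211540168 -0.5562716808590997 9.544807531933797
```

{"method": "servo_tool", "body": {
  "plan": [
    [0.0008,0,0.0008,0],
    [0.0006,0,0.002,0],
    [0.0003,0,0.0032,0],
    [-0.0001,0,0.0044,0],
    [-0.0005,0,0.0056,0],
    [-0.0005,0,0.0056,0]
  ]
}}

```text
time: 12.18
ee_pos: [0.5588, 0.1656, 0.0668]
orientation: [0.437, -3.105, 0.001]
wrist_force: [-16.2, -6.0, 9.6]
opening: 0.0249
grasp_force: 50.6
```

```bash
python3 fit.py
```

```text
t 12.475 tcp -30.761724225839238 0.6339136947235391 66.7613360444116 F -17.156912875134093 -1.0759747250549434 9.085587564364022
rows: x/z for |y|<10, by pixel column
240 [(-62, 18, 16), (-67, 13, 17), (-70, 11, 16)]
242 [(-57, 13, 63), (-60, 11, 62), (-59, 11, 58), (-54, 16, 41), (-56, 14, 39), (-56, 15, 35), (-54, 16, 30), (-53, 17, 15), (-57, 14, 15), (-62, 10, 16), (-67, 6, 16)]
244 [(-43, 17, 98), (-42, 18, 90), (-42, 18, 87), (-43, 16, 82), (-42, 18, 77), (-42, 18, 74), (-42, 18, 71), (-43, 17, 65), (-48, 13, 65), (-52, 10, 65), (-55, 7, 64), (-59, 4, 64), (-60, 3, 61), (-59, 4, 57), (-56, 7, 51), (-56, 7, 48), (-54, 9, 43), (-54, 8, 40), (-57, 6, 38), (-55, 8, 33), (-50, 12, 26), (-49, 12, 22), (-50, 12, 19), (-50, 12, 16), (-54, 9, 16), (-58, 6, 15), (-64, 1, 17), (-67, -2, 16)]
246 [(-37, 14, 99), (-36, 15, 96), (-37, 14, 92), (-39, 12, 91), (-40, 11, 89), (-39, 13, 84), (-40, 12, 82), (-39, 13, 77), (-40, 12, 75), (-39, 13, 71), (-40, 12, 68), (-43, 9, 68), (-46, 7, 66), (-50, 4, 66), (-53, 2, 65), (-55, 0, 63), (-59, -3, 63), (-59, -3, 59), (-58, -3, 56), (-57, -1, 51), (-
[... 1032 characters left out ...]
, 47), (-54, -13, 44), (-54, -14, 41), (-56, -15, 39), (-56, -15, 36), (-54, -13, 31), (-50, -10, 24), (-49, -9, 20), (-49, -10, 17), (-53, -13, 17), (-56, -15, 15)]
252 [(-4, 18, 84), (-7, 16, 82), (-7, 16, 79), (-13, 11, 77), (-18, 8, 77), (-20, 6, 75), (-24, 3, 74), (-27, 0, 73), (-29, -1, 71), (-34, -6, 72), (-36, -6, 70), (-38, -8, 68), (-42, -11, 68), (-44, -13, 66), (-45, -13, 63), (-44, -13, 60), (-45, -13, 57), (-43, -12, 52), (-45, -14, 50), (-43, -12, 46), (-41, -10, 40), (-44, -13, 39), (-45, -14, 37), (-49, -16, 36), (-49, -17, 23), (-50, -17, 20), (-50, -17, 17)]
254 [(-41, -18, 82), (-41, -18, 76), (-34, -12, 48), (-32, -11, 43), (-35, -13, 42), (-38, -16, 41), (-41, -18, 40)]
```

{"method": "servo_tool", "body": {
  "plan": [
    [0.0004,0,-0.0009,0],
    [-0.0005,0,-0.0013,0],
    [-0.0015,0,-0.0017,0],
    [-0.0024,0,-0.0021,0],
    [-0.0033,0,-0.0025,0],
    [-0.0033,0,-0.0025,0]
  ]
}}

```text
time: 13.22
ee_pos: [0.5623, 0.1667, 0.0687]
orientation: [0.437, -3.106, 0.001]
wrist_force: [-13.2, -3.9, 3.6]
opening: 0.025
grasp_force: 49.8
```

```bash
cat > f.py <<'E'
from st import *
a=np.radians(16);ex=np.array([np.cos(a),np.sin(a),0]);o=np.array([.5885,.1735,0]);t=np.radians(23)
s=ctrl.read_state();g=s["ee_pos"]-o;w=s["wrist_force"];x,z=g@ex*1e3,g[2]*1e3;fx,fz=w@ex,w[2]
print("t",s["time"],"tcp",x,z,"s,n",x*np.cos(t)+z*np.sin(t),z*np.cos(t)-x*np.sin(t),"Fs,Fn",fx*np.cos(t)+fz*np.sin(t),fz*np.cos(t)-fx*np.sin(t))
E
python3 f.py
```

```text
t 13.225 tcp -27.05499616070571 68.72939365370364 s,n 1.9504582666284094 73.83696961422307 Fs,Fn -11.255099046914427 8.664910427151913
```

{"method": "servo_tool", "body": {
  "plan": [
    [0.0002,0,-0.0005,0],
    [-0.0003,0,-0.0007,0],
    [-0.0007,0,-0.0009,0],
    [-0.0007,0,-0.0009,0]
  ]
}}

```text
time: 13.72
ee_pos: [0.5623, 0.1667, 0.069]
orientation: [0.436, -3.104, 0.001]
wrist_force: [-13.1, -5.3, -0.5]
opening: 0.0248
grasp_force: 49.4
```

```bash
python3 f.py; python3 fit.py | grep -E "^(244|246|248)"
```

```text
t 13.725 tcp -27.061673355223625 68.9632671596814 s,n 2.0356935355816503 74.05486029931865 Fs,Fn -13.07583400872517 5.045945281954191
244 [(-50, 11, 67), (-52, 9, 65), (-55, 7, 64), (-56, 7, 61), (-54, 9, 56), (-54, 9, 53), (-52, 10, 48), (-44, 17, 38), (-47, 15, 37), (-55, 8, 40), (-56, 7, 38), (-54, 8, 33), (-49, 13, 25), (-50, 12, 22), (-49, 13, 18), (-49, 13, 14), (-55, 8, 16), (-59, 5, 16), (-63, 2, 16), (-68, -2, 16)]
246 [(-34, 17, 97), (-35, 16, 94), (-38, 13, 93), (-38, 13, 90), (-38, 13, 87), (-38, 13, 84), (-39, 12, 81), (-38, 14, 77), (-37, 14, 73), (-38, 14, 70), (-42, 10, 70), (-43, 10, 67), (-47, 6, 67), (-50, 4, 66), (-54, 1, 66), (-57, -1, 65), (-55, 0, 60), (-55, 1, 56), (-52, 2, 51), (-51, 3, 47), (-45, 8, 39), (-46, 8, 36), (-56, 0, 40), (-56, 0, 37), (-54, 1, 32), (-49, 5, 25), (-49, 5, 21), (-49, 5, 18), (-51, 4, 16), (-55, 0, 16), (-60, -3, 16), (-62, -5, 15), (-67, -9, 15)]
248 [(-28, 14, 98), (-28, 14, 96), (-29, 14, 93), (-29, 13, 90), (-30, 12, 87), (-30, 12, 84), (-30, 13, 80), (-31, 12, 78), (-30, 13, 74), (-32, 11, 72), (-36, 8, 71), (-40, 5, 71), (-43, 2, 70), (-46, 0, 69), (-48, -1, 67), (-51, -4, 66), (-54, -6, 65), (-55, -8, 63), (-56, -8, 60), (-54, -6, 55), (-53, -5, 51), (-50, -3, 45), (-44, 1, 38), (-48, -1, 37), (-56, -8, 40), (-56, -8, 37), (-54, -6, 32), (-50, -3, 25), (-49, -2, 21), (-49, -2, 18), (-52, -5, 16), (-55, -7, 15), (-61, -11, 16), (-65, -15, 17), (-68, -17, 16)]
```

{"method": "servo_tool", "body": {
  "plan": [
    [-0.0003,0,0.0008,0],
    [-0.0008,0,0.0016,0],
    [-0.0014,0,0.0023,0],
    [-0.0019,0,0.003,0],
    [-0.0019,0,0.003,0]
  ]
}}

```text
time: 14.65
ee_pos: [0.5635, 0.1672, 0.0667]
orientation: [0.437, -3.103, 0.001]
wrist_force: [-18.5, -6.8, 7.7]
opening: 0.0247
grasp_force: 51.4
```

```bash
python3 f.py; python3 fit.py | grep -E "^(246|248)"
```

```text
t 14.65 tcp -25.76128719240608 66.72378761673035 s,n 2.357670940771694 71.48530715795523 Fs,Fn -15.05866388256128 14.79765004103163
246 [(-36, 15, 98), (-32, 18, 93), (-35, 16, 91), (-36, 15, 89), (-36, 15, 86), (-37, 14, 83), (-36, 15, 79), (-37, 15, 76), (-37, 15, 73), (-37, 14, 70), (-35, 16, 65), (-42, 10, 67), (-45, 8, 66), (-48, 6, 64), (-50, 4, 62), (-54, 1, 62), (-55, 0, 60), (-53, 2, 55), (-52, 3, 51), (-51, 4, 47), (-47, 7, 40), (-46, 7, 36), (-55, 0, 40), (-56, -1, 38), (-55, 1, 33), (-49, 5, 25), (-50, 5, 22), (-49, 5, 18), (-50, 4, 15), (-54, 1, 15), (-58, -2, 15), (-63, -6, 16), (-67, -9, 15)]
248 [(-27, 14, 98), (-27, 14, 95), (-29, 14, 92), (-30, 12, 90), (-30, 13, 87), (-29, 13, 83), (-31, 12, 81), (-30, 12, 77), (-31, 12, 74), (-30, 13, 70), (-33, 10, 69), (-35, 9, 68), (-40, 4, 68), (-42, 3, 66), (-45, 1, 65), (-48, -2, 64), (-51, -4, 63), (-54, -6, 62), (-55, -7, 59), (-55, -7, 56), (-52, -5, 50), (-49, -3, 45), (-44, 2, 37), (-47, -1, 36), (-56, -8, 40), (-55, -7, 36), (-54, -6, 32), (-50, -3, 25), (-49, -2, 21), (-49, -2, 17), (-51, -3, 15), (-56, -7, 16), (-60, -11, 16), (-64, -14, 16), (-68, -17, 16)]
```

{"method": "servo_tool", "body": {
  "plan": [
    [-0.0005,0,0.0008,0],
    [-0.001,0,0.0016,0],
    [-0.0015,0,0.0024,0],
    [-0.0018,0,0.003,0],
    [-0.0018,0,0.003,0]
  ]
}}

```text
time: 15.58
ee_pos: [0.5647, 0.1675, 0.0642]
orientation: [0.436, -3.102, 0.002]
wrist_force: [-24.4, -6.7, 14.6]
opening: 0.0248
grasp_force: 53.7
```

```bash
python3 f.py; python3 fit.py | grep -E "^(246|248)"
```

```text
t 15.575 tcp -24.48122934949574 64.23902236951146 s,n 2.5650952687937547 68.69791024270839 Fs,Fn -17.582672380404798 23.37203659103488
246 [(-36, 15, 99), (-35, 16, 95), (-35, 16, 88), (-35, 16, 85), (-36, 15, 82), (-36, 15, 79), (-34, 16, 74), (-35, 16, 71), (-37, 14, 70), (-35, 16, 65), (-36, 15, 62), (-42, 11, 63), (-46, 7, 63), (-47, 7, 60), (-51, 3, 60), (-52, 2, 58), (-56, 0, 57), (-52, 2, 51), (-51, 4, 46), (-48, 6, 41), (-47, 7, 37), (-55, 0, 40), (-56, -1, 37), (-56, 0, 33), (-48, 6, 24), (-49, 5, 21), (-50, 4, 19), (-51, 4, 16), (-55, 0, 16), (-59, -3, 16), (-64, -7, 16), (-66, -9, 15)]
248 [(-27, 15, 98), (-27, 15, 94), (-27, 15, 92), (-30, 13, 90), (-30, 13, 87), (-29, 13, 83), (-30, 13, 80), (-30, 12, 77), (-30, 13, 74), (-30, 13, 71), (-30, 12, 67), (-34, 9, 67), (-36, 8, 65), (-39, 5, 64), (-42, 3, 63), (-44, 1, 61), (-49, -2, 61), (-52, -4, 60), (-53, -5, 57), (-55, -7, 56), (-53, -5, 51), (-50, -3, 45), (-49, -2, 41), (-48, -1, 37), (-56, -8, 40), (-57, -8, 37), (-53, -6, 31), (-49, -2, 24), (-50, -3, 22), (-48, -2, 17), (-52, -4, 16), (-54, -6, 14), (-60, -10, 16), (-64, -14, 16), (-68, -17, 16)]
```

The depth rows show the pack top at the bed's slope, with its rear face inside the lip, so it lies flat. I'll ease off and release.

{"method": "servo_tool", "body": {
  "plan": [
    [0.0008,0,-0.0002,0],
    [0.0016,0,-0.0002,0],
    [0.0016,0,-0.0002,0]
  ]
}}

```text
time: 16.25
ee_pos: [0.5647, 0.1675, 0.0643]
orientation: [0.437, -3.106, 0.001]
wrist_force: [-14.6, -5.5, 7.6]
opening: 0.0246
grasp_force: 52.8
```

```bash
python3 f.py
```

```text
t 16.25 tcp -24.501990920590544 64.28909558706599 s,n 2.5655493066378625 68.7521150745984 Fs,Fn -11.355351357450271 13.067186050003023
```

{"method": "servo_tool", "body": {
  "plan": [
    [0.0014,0,-0.0002,0],
    [0.002,0,-0.0006,0]
  ]
}}

```text
time: 16.5
ee_pos: [0.5647, 0.1674, 0.0646]
orientation: [0.437, -3.11, -0.0]
wrist_force: [-2.6, -1.2, -3.4]
opening: 0.0253
grasp_force: 51.3
```

{"method": "servo_tool", "body": {
  "plan": [
    [0,0,0,0],
    [0,0,0,0],
    [0,0,0,0],
    [0,0,0,0]
  ],
  "claw": 0
}}

```text
time: 17.0
ee_pos: [0.5652, 0.1674, 0.0649]
orientation: [-0.437, 3.111, 0.0]
wrist_force: [-1.0, 0.3, -0.3]
opening: 0.0427
grasp_force: 0.0
```

```bash
python3 f.py; python3 fit.py | grep -E "^(246|248)"
```

```text
t 17.0 tcp -24.088512167331427 64.91040688909742 s,n 3.18892417199822 69.16247612375591 Fs,Fn -0.9602426891772305 0.051793812487357205
246 [(-40, 12, 65), (-43, 10, 64), (-45, 8, 62), (-49, 5, 62), (-49, 5, 59), (-52, 2, 58), (-56, 0, 57), (-58, -2, 56), (-56, -1, 51), (-54, 1, 45), (-51, 3, 40), (-55, 0, 40), (-57, -1, 38), (-55, 1, 33), (-49, 5, 25), (-50, 5, 22), (-50, 5, 19), (-52, 3, 17), (-56, 0, 16), (-59, -3, 16), (-63, -6, 16), (-68, -10, 16)]
248 [(-31, 12, 68), (-35, 9, 67), (-37, 7, 65), (-40, 5, 64), (-42, 3, 63), (-45, 1, 62), (-48, -1, 60), (-51, -4, 60), (-55, -7, 59), (-57, -9, 57), (-58, -9, 55), (-56, -8, 50), (-54, -6, 45), (-52, -4, 40), (-55, -7, 39), (-56, -8, 37), (-54, -6, 31), (-50, -3, 25), (-50, -3, 21), (-50, -3, 18), (-52, -4, 16), (-55, -7, 15), (-59, -10, 15), (-63, -13, 15), (-67, -17, 15)]
```

{"method": "servo_tool", "body": {
  "plan": [
    [0.005,0,-0.03,0],
    [0.02,0,-0.08,0],
    [0.06,0,-0.12,0],
    [0.12,0,-0.14,0],
    [0.18,0,-0.15,0],
    [0.2,0,-0.15,0],
    [0.2,0,-0.15,0]
  ]
}}

```text
time: 18.18
ee_pos: [0.372, 0.1121, 0.2153]
orientation: [-0.436, 3.11, -0.0]
wrist_force: [1.1, 0.0, 0.7]
opening: 0.0429
grasp_force: 0.0
```

Run:
```python
from h import *
q,e=ctrl.capture("top");p,d=ctrl.capture("scene");q=q[:,:,::-1];p=p[:,:,::-1]
z=lambda i,s:cv2.resize(i,None,fx=s,fy=s,interpolation=cv2.INTER_CUBIC)
A=z(q[135:225,185:255],5.5);B=z(p[150:225,225:295],5.5)
cv2.imwrite("pics/end.png",np.hstack([A,cv2.copyMakeBorder(B,0,A.shape[0]-B.shape[0],0,0,0)]))
a=np.radians(16);ex=np.array([np.cos(a),np.sin(a),0]);ey=np.array([-ex[1],ex[0],0]);o=np.array([.5885,.1735,0])
W=cloud("top",e);X=(W-o)@ex*1e3;Y=(W-o)@ey*1e3;Z=W[...,2]*1e3
for x in range(-66,10,4):
  k=(abs(X-x)<2)&(abs(Y)<8); print(x,np.median(Z[k]).round(1) if k.any() else None,end="; ")
k=(X>-50)&(X<-15)&(abs(Y)<30)&(Z>55);print("pack y",np.percentile(Y[k],[3,50,97]))
```

```text
-66 15.7; -62 16.1; -58 19.8; -54 58.7; -50 59.7; -46 62.6; -42 64.6; -38 65.0; -34 69.2; -30 70.3; -26 71.4; -22 72.7; -18 76.1; -14 78.0; -10 79.4; -6 81.3; -2 82.3; 2 93.1; 6 94.9; pack y [-12.47394831  -0.30151139  12.16962304]
```

View pics/end.png

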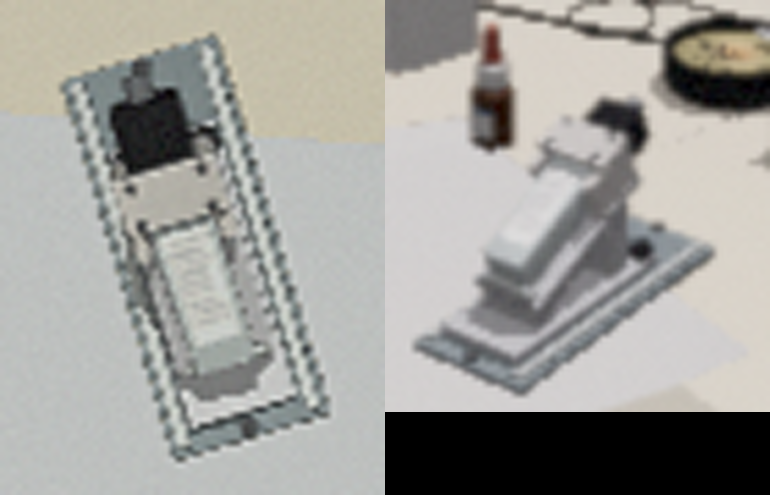

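The pictures show the pack centred in the cradle, with its upper end under the hood (185,225) and its lower end behind the lip (230,350). A quick plane fit will check that it lies flat.

Run:
```python
from h import *
a=np.radians(16);ex=np.array([np.cos(a),np.sin(a),0]);ey=np.array([-ex[1],ex[0],0]);o=np.array([.5885,.1735,0])
def fit(n,d,lo,hi,x0,x1,yw):
  W=cloud(n,d);X=(W-o)@ex*1e3;Y=(W-o)@ey*1e3;Z=W[...,2]*1e3;L=37+.4245*(X+49)
  k=(X>x0)&(X<x1)&(abs(Y)<yw)&(Z-L>lo)&(Z-L<hi)
  c=np.linalg.lstsq(np.c_[X[k]+30,Y[k],np.ones(k.sum())],Z[k],rcond=None)[0];r=Z[k]-np.c_[X[k]+30,Y[k],np.ones(k.sum())]@c
  print(n,k.sum(),"pitch",np.degrees(np.arctan(c[0])).round(2),"roll",np.degrees(np.arctan(c[1])).round(2),"z(-30)",c[2].round(2),"se pitch",np.degrees(r.std()/np.sqrt(k.sum())/np.std(X[k])).round(2))
fit("top",np.load("pics/top0.npy"),-7,7,-42,-3,15);fit("scene",np.load("pics/s1.npy"),-7,7,-42,-8,15)
for n in("top","scene"): fit(n,np.median([ctrl.capture(n)[1] for i in range(8)],0),17,32,-52,-5,10)
```

```text
top 222 pitch 22.98 roll -0.02 z(-30) 45.14 se pitch 0.55
scene 100 pitch 22.26 roll 1.97 z(-30) 44.17 se pitch 0.61
top 186 pitch 24.52 roll -0.0 z(-30) 70.25 se pitch 0.2
scene 93 pitch 24.69 roll -0.41 z(-30) 69.03 se pitch 0.31
```

Both cameras show the pack pitched about 1.7° too steep, so the pin's friction is holding the front end about 2 mm off the bed. I'll press it down near the hood with closed fingertips.

{"method": "servo_tool", "body": {
  "plan": [
    [0,0,0,0],
    [-0.05,0,0,0],
    [-0.1,0,0,0],
    [-0.15,0,0.01,0],
    [-0.185,0,0.04,0],
    [-0.19,0,0.07,0],
    [-0.19,0,0.09,0],
    [-0.19,0,0.09,0]
  ],
  "claw": -1
}}

```text
time: 20.08
ee_pos: [0.5547, 0.1645, 0.1235]
orientation: [0.437, -3.108, -0.0]
wrist_force: [-0.0, -0.1, 0.1]
opening: 0.0002
grasp_force: 0.0
```

```bash
python3 f.py; python3 -c "
from st import *
a=np.radians(16);print(ctrl.read_state()['opening']);tool([.5885-.021*np.cos(a),.1735-.021*np.sin(a),.095],196)"
```

```text
t 20.075 tcp -34.917143713312385 123.46461572376825 s,n 16.100068373442085 127.29299297009385 Fs,Fn -0.0414884263069388 0.10417646318678495
0.0002051789478551614
t 20.075 pos [0.5547 0.1645 0.1235] head -164.00500531586133 z [-0.0033 -0.0003 -1.    ] -> shift [-0.014  -0.0007  0.0284] turn -8.735924188291747e-05 q [ 0.0838  0.5398  1.3941  0.      1.2111 -1.7661]
```

{"method": "servo_tool", "body": {
  "plan": [
    [-0.007,-0.0007,0.01,0],
    [-0.014,-0.0007,0.02,0],
    [-0.014,-0.0007,0.028,0],
    [-0.014,-0.0007,0.03,0],
    [-0.014,-0.0007,0.032,0],
    [-0.014,-0.0007,0.033,0]
  ]
}}

```text
time: 20.82
ee_pos: [0.569, 0.1678, 0.092]
orientation: [-0.437, 3.111, -0.0]
wrist_force: [-0.2, 0.2, 0.6]
opening: -0.0001
grasp_force: 0.0
```

{"method": "servo_tool", "body": {
  "plan": [
    [0,0,0.001,0],
    [0,0,0.002,0],
    [0,0,0.002,0]
  ]
}}

```text
time: 21.2
ee_pos: [0.569, 0.1678, 0.0898]
orientation: [-0.437, 3.111, 0.0]
wrist_force: [0.3, -0.7, 0.3]
opening: 0.0001
grasp_force: 0.0
```

{"method": "servo_tool", "body": {
  "plan": [
    [0,0,0.0008,0],
    [0,0,0.0016,0],
    [0,0,0.0016,0]
  ]
}}

```text
time: 21.58
ee_pos: [0.5693, 0.1678, 0.0885]
orientation: [-0.437, 3.11, -0.0]
wrist_force: [0.2, 1.0, 3.0]
opening: 0.0
grasp_force: 0.8
```

{"method": "servo_tool", "body": {
  "plan": [
    [0,0,0.0008,0],
    [0,0,0.0012,0],
    [0,0,0.0012,0]
  ]
}}

```text
time: 21.95
ee_pos: [0.5696, 0.1678, 0.0876]
orientation: [-0.437, 3.109, -0.0]
wrist_force: [1.0, 0.0, 6.5]
opening: -0.0001
grasp_force: 2.5
```

{"method": "servo_tool", "body": {
  "plan": [
    [0,0,0.0008,0],
    [0,0,0.0014,0],
    [0,0,0.0014,0]
  ]
}}

```text
time: 22.32
ee_pos: [0.5697, 0.1679, 0.0873]
orientation: [-0.437, 3.108, -0.0]
wrist_force: [-2.4, -0.4, 14.6]
opening: 0.0001
grasp_force: 7.2
```

{"method": "servo_tool", "body": {
  "plan": [
    [0,0,-0.01,0],
    [0.01,0,-0.05,0],
    [0.05,0,-0.1,0],
    [0.11,0,-0.12,0],
    [0.17,0,-0.13,0],
    [0.2,0,-0.13,0],
    [0.2,0,-0.13,0]
  ]
}}

```text
time: 23.2
ee_pos: [0.3751, 0.1125, 0.2159]
orientation: [0.436, -3.111, -0.0]
wrist_force: [0.9, 0.4, 1.0]
opening: -0.0001
grasp_force: 0.0
```

```bash
cat > flat.py <<'E'
from h import *
a=np.radians(16);ex=np.array([np.cos(a),np.sin(a),0]);ey=np.array([-ex[1],ex[0],0]);o=np.array([.5885,.1735,0])
for n in("top","scene"):
  d=np.median([ctrl.capture(n)[1] for i in range(8)],0)
  W=cloud(n,d);X=(W-o)@ex*1e3;Y=(W-o)@ey*1e3;Z=W[...,2]*1e3;L=37+.4245*(X+49)
  k=(X>-52)&(X<-5)&(abs(Y)<10)&(Z-L>17)&(Z-L<32)
  A=np.c_[X[k]+30,Y[k],np.ones(k.sum())];c=np.linalg.lstsq(A,Z[k],rcond=None)[0]
  k2=(abs(Y)<9)&(X<-45)&(Z>46)&(Z<75)
  print(n,k.sum(),"pitch",np.degrees(np.arctan(c[0])),"z(-30)",c[2],"rear x",np.percentile(X[k2],[2,5]))
print(ctrl.read_state()["time"])
E
python3 flat.py
```

```text
top 184 pitch 23.199110988499186 z(-30) 69.48086438815629 rear x [-58.82835698 -58.41901841]
scene 93 pitch 22.968381272764578 z(-30) 68.19815859036632 rear x [-685.04257458 -684.99981555]
24.0
```

```bash
python3 -c "
from station import ctrl
print(ctrl.hand_in())"
```

```text
the job is handed in; nothing more can be done
None
```

I loaded the pack and handed the job in at about 24 s: both cameras fit its top at 23.0–23.2° (bed 23°), its lower end is behind the lip, and it is under the hood with the gripper clear. I couldn't read the pin or the switch head directly; the pack slid back onto the lip when released, so the pin should be pressed, and I estimate the wall push stayed under about 11 N.

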